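# Start the cooking timers in order

## Task

Start the cooking timers in the order in which the dishes go on, red first, then yellow, then blue: press each one's coloured cap lightly, straight down with a fingertip, until it is well in, where it stays (it need not be driven to the stop). Leave the green timer unstarted. Nothing is to be picked up, tipped or pushed out of its place, neither the timers nor the things around them.

Things in the scene. Friction and masses are not known exactly. Their poses are not given: they have to be found in the camera images.
- timer_red: loose cooking timer with a red cap: white round case 62 mm across and 34 mm high, 0.1 to 0.23 kg, a small dark display on its side; origin at the centre of its underside, z up
- red_cap (a point): centre of the top of the red cap, a round cap 40 mm across on top of that timer, 48 mm above the worktop when out and 38 mm when fully in
- start_red (a joint): how far the red cap is pressed in: 0 = out, not started, 0.010 m = fully in; it slides straight down against about 3 N of friction, has no spring and stays where it is left; the timer runs from 0.005 m on
- timer_yellow: loose cooking timer with a yellow cap: white round case 62 mm across and 34 mm high, 0.1 to 0.23 kg, a small dark display on its side; origin at the centre of its underside, z up
- yellow_cap (a point): centre of the top of the yellow cap, a round cap 40 mm across on top of that timer, 48 mm above the worktop when out and 38 mm when fully in
- start_yellow (a joint): how far the yellow cap is pressed in: 0 = out, not started, 0.010 m = fully in; it slides straight down against about 3 N of friction, has no spring and stays where it is left; the timer runs from 0.005 m on
- timer_blue: loose cooking timer with a blue cap: white round case 62 mm across and 34 mm high, 0.1 to 0.23 kg, a small dark display on its side; origin at the centre of its underside, z up
- blue_cap (a point): centre of the top of the blue cap, a round cap 40 mm across on top of that timer, 48 mm above the worktop when out and 38 mm when fully in
- start_blue (a joint): how far the blue cap is pressed in: 0 = out, not started, 0.010 m = fully in; it slides straight down against about 3 N of friction, has no spring and stays where it is left; the timer runs from 0.005 m on
- timer_green: loose cooking timer with a green cap: white round case 62 mm across and 34 mm high, 0.1 to 0.23 kg, a small dark display on its side; origin at the centre of its underside, z up
- green_cap (a point): centre of the top of the green cap, a round cap 40 mm across on top of that timer, 48 mm above the worktop when out and 38 mm when fully in
- start_green (a joint): how far the green cap is pressed in: 0 = out, not started, 0.010 m = fully in; it slides straight down against about 3 N of friction, has no spring and stays where it is left; the timer runs from 0.005 m on
- salt_shaker: grey salt shaker, 44 mm across, 90 mm high; loose bystander, origin at the centre of its underside, to be left alone
- tin_small: small food tin, 75 mm across, 58 mm high; loose bystander, origin at the centre of its underside, to be left alone
- mug_tea: dotted white mug, 92 mm across, 127 mm with its handle, 93 mm high; loose bystander, origin at the centre of its underside, to be left alone
- honey_jar: honey jar with a grey lid, 71 mm across, 110 mm high; loose bystander, origin at the centre of its underside, to be left alone

How it is judged:
On the way, in this order (a step that is already met when the one before it is completed fails the run):
1. the red timer is started, yellow and blue not yet (value of joint start_red above 0.005 m and value of joint each of start_yellow, start_blue below 0.0015 m), for 0.1 s.
2. the yellow timer is started, blue not yet (value of joint start_yellow above 0.005 m and value of joint start_blue below 0.0015 m), for 0.1 s.
3. the blue timer is started (value of joint start_blue above 0.005 m), for 0.1 s.
At the end, for the whole second after the job is handed in: the red, yellow and blue caps are pressed in by more than 5 of 10 mm, the green one by less than 1.5 mm; all timers stand upright and still within 20 mm of where they stood; every bystander is within 20 mm of its place (value of joint each of start_red, start_yellow, start_blue above 0.005 m and value of joint start_green below 0.0015 m and distance of each of timer_red, timer_yellow, timer_blue, timer_green, salt_shaker, tin_small, mug_tea, honey_jar from where it was at the start of the episode below 0.02 m and angle between each of timer_red, timer_yellow, timer_blue, timer_green's own z axis and vertical below 0.1 rad and linear speed of each of timer_red, timer_yellow, timer_blue, timer_green below 0.02 m/s); the robot touches nothing.
It fails at once if the green timer is started or its cap pressed in by more than 1.5 mm (not (value of joint start_green below 0.0015 m)).
It fails at once if a timer is lifted by more than 8 mm, tipped or shoved more than 20 mm (height (world z) of any of timer_red, timer_yellow, timer_blue, timer_green above 0.008 m or angle between any of timer_red, timer_yellow, timer_blue, timer_green's own z axis and vertical above 0.25 rad or distance of any of timer_red, timer_yellow, timer_blue, timer_green from where it was at the start of the episode above 0.02 m).
It fails at once if a timer is pressed hard (more than 25 N) (contact force between any of the fingers, the arm and timer_red above 25 N or contact force between any of the fingers, the arm and timer_yellow above 25 N or contact force between any of the fingers, the arm and timer_blue above 25 N or contact force between any of the fingers, the arm and timer_green above 25 N).
It fails at once if a bystander is lifted or pushed more than 20 mm, or tipped (distance of any of salt_shaker, tin_small, mug_tea, honey_jar from where it was at the start of the episode above 0.02 m or angle between any of salt_shaker, tin_small, mug_tea, honey_jar's own z axis and vertical above 0.3 rad).
It also fails if it takes over 48 s, if anything falls off the work surface, if the arm or the gripper's body presses on something with over 40 N, if the wrist force passes 120 N, or if a joint passes its speed limit or range.

## Robot

A 7-joint arm with a two-finger parallel gripper is mounted at the origin on a cart in front of the work surface, level with it; the furniture and walls round the work are solid. World frame = base frame: x ahead of the robot, y to its left, z up, the work surface at z = 0. Lengths are in m, angles in rad, forces in N, time in s.
With the tool pointing down it reaches from about 0.4 to 0.85 m from the base axis. Payload 10.4 kg.
Tool frame: the origin (TCP) lies midway between the tips of the shut fingers; the grasp point (between the pads) lies 19 mm behind it; z points along the fingers, y is the line along which they close (so a half turn about z gives the same grasp; the last joint's range is limited). The gripper opens to 85 mm and grips with 20 to 120 N. Pads are 22 mm wide; open, the fingers measure 114 mm over their backs; the gripper's body (76 mm by 85 mm) begins 54 mm behind the grasp point. The pads swing forward as they close: fully open they stand 13 mm farther back than shut.
Start: joints at [-1.31, 0.332, -0.065, 1.46, 0.022, 1.35, -0.088], TCP at [0.175, 0.6, 0.231] pointing down, gripper open.
Joint ranges: [-2.6, 2.6], [-0.5, 2.12], [-1.47, 1.34], [0.16, 2.42], [-1.27, 4.41], [0.06, 2.06], [-2.6, 2.6]. Speed limits (rad/s): [2.22, 2.22, 2.79, 2.79, 3.14, 3.14, 3.14].

## Interface

Orientations are given as a unit quaternion [w, x, y, z].
In Python, from rig import manip gives the robot as it stands.
- The arm moves only by the tool drive_tool, never from a script. Its argument "series" is a list that holds one entry, the list of rows, each a list of 5 numbers: the shift along the tool's x, y, z in m, then the turn about the tool's z in degrees, then the closure, from 0 (fully open) to 1 (shut). A call has 1 to 10 rows; each row is the pose to reach, as a shift and turn from the pose commanded when the call began, along the tool's axes at that moment; what a row does not reach only later rows make up. A row lasts 1/10 s, in which the tool goes at most 50 mm and 8.59 degrees, less where a joint would pass 70% of its speed; a pose out of reach is approached as far as the arm can. A call with a gripper value outside its range is refused whole. The fingers move at their own pace and stop on an object; "newtons" is the grip in N (left out, the last holds). Time passes only in rows, so rows that repeat a pose let the fingers close. It gives the time, the measured TCP pose, the force, the opening and the grip force at its end, in the units of the state.
- manip.sense(): the state, without advancing time (a new reading comes with each control period).
- manip.grab_frame(name): name is "side" or "top" or "wrist"; returns (picture, depth): 400x640x3 uint8, red, green, blue; 400x640 float32, m along the optical axis (not along the pixel's ray), 0 where there is no reading.
- manip.camera_info(name): a dict with "camera_matrix" (3x3 intrinsics, pixels), "dist_coeffs" ([k1, k2, p1, p2, k3] as OpenCV has them; the pictures are not rectified), "R" (3x3) and "t" (3): a world point X has camera coordinates R X + t; the wrist camera has in their place "mount" (4x4, takes a point from camera to tool coordinates, whose origin is the TCP and whose axes are the flange's). Camera axes: x right, y down, z forward; pixel columns grow to the right and rows downward; lengths in m; the calibration is good to about 2 mm. A picture is of the moment at which its call begins: read the wrist's pose just before it. camera_info takes no time and is no camera call.
- manip.hand_in(): hands the job in; it is judged then, once.
Trained networks look in the newest picture that a camera, given by its name, has taken for a name from the list of things; names that differ only in an ending like _2 or _b are one class to them, and where a whole thing is asked for, a point or a joint stands for the part that bears it (a point fixed in the world has none). Each returns a list of dicts, best first, with "conf" (0 to 1); they miss things now and then, are a little off and sometimes report something else, mostly with a low value. They report only what shows in the picture. A call takes as long as a camera call.
- manip.masks_of(query, camera): "mask" (400x640 bool, what is visible of it) and "rect" ([left, top, right, bottom] in pixels, round what is visible of it).
The state is a dict: "time_s": time; "joint_pos": joint angles; "qd": joint speeds; "joint_efforts": joint torques, N m; "tcp_pos": TCP position; "orientation": TCP orientation; "wrist_force": force on the tool from outside, world axes, zero at the start; "ft_torque": the same for the moment, N m; "opening": finger opening in m; "grasp_force": force on a finger pad.
Only numpy, scipy, OpenCV 4.12 (cv2) and the standard library are available. Lean on these libraries where they do the work, as an engineer would, in place of code of your own. Each camera call takes 0.05 s, during which the arm holds its last target. There are 200 camera calls.

## Working session

There is one attempt and no reset: what is moved stays moved. The work goes in short steps, Python scripts to look and compute and a tool call to move; the robot and the scene stay as the last step left them, time stands still between calls to the robot, and variables do not carry over. Pictures are saved under pics/ and viewed, at most 10 in all, crops included, and the job is handed in when it is done.

Besides the shell and the picture viewer there is one more tool, called after "Call:" in YAML: its name, and indented under it one key for each argument. drive_tool: Moves the arm, as the interface text tells. Its arguments: {"type":"object","properties":{"series":{"type":"array"},"newtons":{"type":"number"}},"required":["series"]}

```bash
mkdir -p pics
cat > h.py <<'E'
import numpy as np, cv2
from rig import manip
def world(cam, depth, mask):
    c=manip.camera_info(cam); K=np.array(c["camera_matrix"]); D=np.array(c["dist_coeffs"])
    v,u=np.nonzero(mask&(depth>0)); z=depth[v,u]
    p=cv2.undistortPoints(np.stack([u,v],1).astype(float)[:,None],K,D)[:,0]
    P=np.c_[p*z[:,None],z]
    return (P-np.array(c["t"]))@np.array(c["R"])
E
python3 - <<'E'
from h import *
s=manip.sense(); print(s)
im={}
for c in("top","side"):
    p,d=manip.grab_frame(c); cv2.imwrite(f"pics/{c}0.png",p[:,:,::-1])
    for n in ["red_cap","yellow_cap","blue_cap","green_cap","salt_shaker","tin_small","mug_tea","honey_jar"]:
        for m in manip.masks_of(n,c)[:2]:
            W=world(c,d,m["mask"])
            if len(W)<5: print(c,n,"few");continue
            zt=np.percentile(W[:,2],95); T=W[W[:,2]>zt-.006]
            print(c,n,round(m["conf"],2),m["rect"],len(W),"top z",zt.round(3),"mid",((T.min(0)+T.max(0))/2).round(3),"med",np.median(T,0).round(3),"ext",np.ptp(T,axis=0).round(3))
E
```

```text
{'time_s': 0.0, 'joint_pos': array([-1.30960134,  0.33287043, -0.06471361,  1.46097173,  0.02157667,
        1.34992679, -0.08848467]), 'qd': array([-1.33476082e-03, -6.59344045e-04,  5.46537291e-04,  2.06189879e-04,
       -1.34122304e-03,  4.03458469e-04, -9.88117576e-05]), 'joint_efforts': array([-7.00691962e-04, -6.25449300e+01,  4.88092471e-02, -3.91617250e+01,
        1.62168016e-02,  9.84261394e-03, -3.56447185e-05]), 'tcp_pos': array([0.17488016, 0.59961852, 0.23050236]), 'orientation': array([-8.29254617e-05,  1.41399626e-01,  9.89952321e-01, -7.36242828e-04]), 'wrist_force': array([ 0.257215  ,  0.47172311, -0.34088586]), 'ft_torque': array([ 0.00228021, -0.04475275, -0.02513159]), 'grasp_force': 0.0, 'opening': 0.0855875433000901}
top red_cap 0.61 [408.9, 193.1, 437.3, 219.1] 650 top z 0.048 mid [ 0.54  -0.182  0.047] med [ 0.539 -0.182  0.046] ext [0.039 0.039 0.008]
top red_cap 0.6 [359.0, 238.3, 381.9, 255.4] 308 top z 0.049 mid [ 0.446 -0.063  0.047] med [ 0.446 -0.063  0.047] ext [0.035 0.037 0.007]
top yellow_cap 0.8 [207.7, 244.3, 225.8, 265.0] 323 top z 0.05 mid [0
[... 2135 characters left out ...]
.029 0.011]
side salt_shaker 0.67 [363.5, 253.7, 380.8, 274.5] 273 top z 0.05 mid [0.446 0.252 0.047] med [0.447 0.254 0.048] ext [0.038 0.043 0.007]
side tin_small 0.62 [293.2, 169.0, 323.4, 202.6] 694 top z 0.058 mid [ 0.596 -0.016  0.073] med [ 0.595 -0.042  0.055] ext [0.073 0.13  0.043]
side mug_tea 0.72 [265.6, 176.0, 299.5, 223.4] 635 top z 0.094 mid [0.648 0.148 0.16 ] med [0.635 0.065 0.092] ext [0.076 0.283 0.144]
side honey_jar 0.69 [323.1, 207.9, 348.0, 233.5] 481 top z 0.049 mid [0.525 0.094 0.048] med [0.525 0.098 0.048] ext [0.039 0.042 0.009]
side honey_jar 0.35 [360.1, 252.8, 381.7, 274.3] 243 top z 0.05 mid [0.446 0.252 0.048] med [0.446 0.254 0.048] ext [0.038 0.043 0.007]
```

View pics/top0.png

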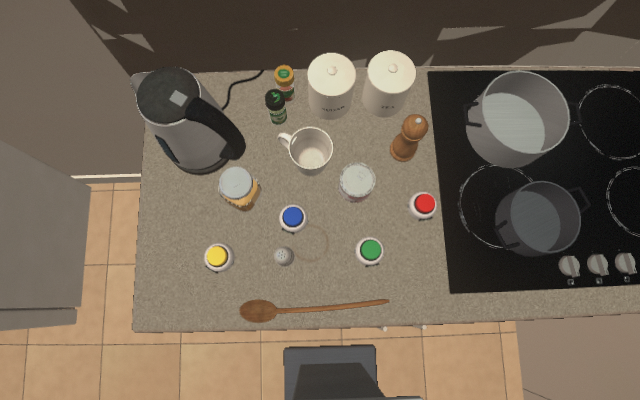

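Run:
```python
from h import *
# pixel colour of the four caps in the top picture
p=cv2.imread("pics/top0.png")
for u,v in[(424,204),(371,249),(217,254),(293,215)]:
    print(u,v,"rgb",np.median(p[v-3:v+4,u-3:u+4].reshape(-1,3),0)[::-1])
from scipy.spatial.transform import Rotation as R
q=manip.sense()["orientation"]; print(R.from_quat(np.r_[q[1:],q[0]]).as_matrix().round(4))
```

```text
424 204 rgb [212.  57.  50.]
371 249 rgb [ 74. 153.  84.]
217 254 rgb [236. 209.  82.]
293 215 rgb [ 62.  93. 170.]
[[-0.96  0.28 -0.  ]
 [ 0.28  0.96  0.  ]
 [ 0.    0.   -1.  ]]
```

The top view shows the red cap at (424,204), green at (370,250), yellow at (217,256) and blue at (292,217). The measured heights of about 48 mm and widths of about 38 mm fit. I'll shut the fingers and travel to above red, ahead of the side things and above everything on the way.

Call:
drive_tool:
  series:
    - [[-0.03,-0.035,0,0,1],[-0.06,-0.07,0,0,1],[-0.09,-0.105,0,0,1],[-0.12,-0.14,0,0,1],[-0.15,-0.175,0,0,1],[-0.18,-0.21,0,0,1],[-0.21,-0.245,0,0,1],[-0.24,-0.28,0,0,1],[-0.27,-0.31,0,0,1],[-0.285,-0.324,0,0,1]]
  newtons: 20

```text
time_s: 1.9
tcp_pos: [0.3593, 0.2059, 0.2317]
orientation: [0.0, 0.143, 0.99, 0.0]
wrist_force: [0.2, 0.8, 0.9]
opening: -0.0
grasp_force: 0.0
```

Call:
drive_tool:
  series:
    - [[-0.03,-0.035,0,0,1],[-0.06,-0.07,0,0,1],[-0.09,-0.105,0,0,1],[-0.12,-0.14,0,0,1],[-0.15,-0.175,0.01,0,1],[-0.18,-0.21,0.02,0,1],[-0.21,-0.245,0.03,0,1],[-0.24,-0.28,0.04,0,1],[-0.27,-0.31,0.05,0,1],[-0.285,-0.324,0.05,0,1]]

```text
time_s: 2.9
tcp_pos: [0.5408, -0.1851, 0.1801]
orientation: [-0.001, 0.143, 0.99, -0.001]
wrist_force: [-0.9, 0.1, 0.2]
opening: 0.0001
grasp_force: 0.0
```

```bash
cat >> h.py <<'E'
from scipy.spatial.transform import Rotation as Ro
HUE={"red":(0,6),"yellow":(20,33),"green":(50,80),"blue":(105,125)}
def wcap(col, tag):
    s=manip.sense(); p,d=manip.grab_frame("wrist"); c=manip.camera_info("wrist")
    cv2.imwrite(f"pics/w_{tag}.png",p[:,:,::-1])
    q=s["orientation"]; Rt=Ro.from_quat(np.r_[q[1:],q[0]]).as_matrix(); M=np.array(c["mount"])
    h=cv2.cvtColor(p,cv2.COLOR_RGB2HSV); lo,hi=HUE[col]
    m=(h[...,0]>=lo)&(h[...,0]<=hi)&(h[...,1]>110)&(h[...,2]>60)
    n,l,st,ce=cv2.connectedComponentsWithStats(m.astype(np.uint8))
    k=1+np.argmax(st[1:,4]); v,u=np.nonzero((l==k)&(d>0)); z=d[v,u]
    P=cv2.undistortPoints(np.stack([u,v],1).astype(float)[:,None],np.array(c["camera_matrix"]),np.array(c["dist_coeffs"]))[:,0]
    P=np.c_[P*z[:,None],z]@M[:3,:3].T+M[:3,3]
    W=P@Rt.T+s["tcp_pos"]; zt=np.percentile(W[:,2],95); T=W[W[:,2]>zt-.005]
    a,b=np.percentile(T,1,axis=0),np.percentile(T,99,axis=0)
    print(col,"px",ce[k].round(),st[k],"centre",((a+b)/2).round(4),"ext",(b-a).round(3),"tcp",s["tcp_pos"].round(4))
    print("tool shift to centre",(((a+b)/2-s["tcp_pos"])@Rt).round(4))
E
python3 -c "
from h import *
wcap('red','r')"
```

```text
red px [321. 187.] [ 297  162   50   51 1937] centre [ 0.5432 -0.183   0.0472] ext [0.036 0.036 0.005] tcp [ 0.5408 -0.1851  0.1801]
tool shift to centre [-0.0018  0.003   0.1329]
```

View pics/w_r.png

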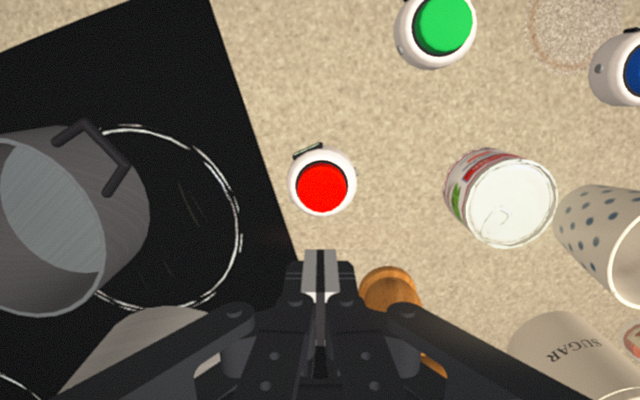

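The wrist view shows the red cap at (321,187), which agrees with the other cameras to about 3 mm. The pepper mill near (390,285) is tall, so I'll check its clearance first.

Run:
```python
from h import *
p,d=manip.grab_frame("side")
W=world("side",d,np.ones(d.shape,bool))
p,d=manip.grab_frame("top")
W=np.r_[W,world("top",d,np.ones(d.shape,bool))]
for zl in(.06,.09,.12,.15,.18,.21):
    s=W[(W[:,2]>zl)&(W[:,2]<zl+.03)&(abs(W[:,0]-.65)<.06)&(abs(W[:,1]+.14)<.055)]
    if len(s)>3: print(zl,len(s),s.min(0).round(3),s.max(0).round(3))
```

```text
0.06 278 [ 0.652 -0.173  0.06 ] [ 0.7   -0.127  0.09 ]
0.09 208 [ 0.649 -0.17   0.09 ] [ 0.699 -0.126  0.12 ]
0.12 437 [ 0.648 -0.174  0.12 ] [ 0.701 -0.125  0.15 ]
0.15 401 [ 0.653 -0.17   0.15 ] [ 0.698 -0.13   0.172]
```

Call:
drive_tool:
  series:
    - [[-0.002,0.003,0.02,0,1],[-0.002,0.003,0.045,0,1],[-0.002,0.003,0.07,0,1],[-0.002,0.003,0.09,0,1],[-0.002,0.003,0.105,0,1],[-0.002,0.003,0.115,0,1],[-0.002,0.003,0.122,0,1],[-0.002,0.003,0.125,0,1],[-0.002,0.003,0.126,0,1],[-0.002,0.003,0.126,0,1]]

```text
time_s: 4.05
tcp_pos: [0.5438, -0.1794, 0.0557]
orientation: [0.0, 0.141, 0.99, 0.0]
wrist_force: [-0.8, -0.2, 0.3]
opening: 0.0001
grasp_force: 0.0
```

Call:
drive_tool:
  series:
    - [[0,0,0.002,0,1],[0,0,0.004,0,1],[0,0,0.006,0,1],[0,0,0.008,0,1],[0,0,0.0095,0,1],[0,0,0.011,0,1],[0,0,0.012,0,1],[0,0,0.0125,0,1],[0,0,0.013,0,1],[0,0,0.013,0,1]]

```text
time_s: 5.05
tcp_pos: [0.5435, -0.1793, 0.0422]
orientation: [0.0, 0.141, 0.99, 0.0]
wrist_force: [-0.2, 0.6, 1.9]
opening: 0.0
grasp_force: 0.7
```

Call:
drive_tool:
  series:
    - [[0,0,0.001,0,1],[0,0,0.002,0,1],[0,0,0.0025,0,1],[0,0,0.0025,0,1]]

```text
time_s: 5.45
tcp_pos: [0.5435, -0.1793, 0.0396]
orientation: [0.0, 0.141, 0.99, 0.0]
wrist_force: [0.7, -0.4, 1.0]
opening: -0.0002
grasp_force: 0.4
```

Call:
drive_tool:
  series:
    - [[0,0,-0.01,0,1],[0,0,-0.03,0,1],[0,0,-0.07,0,1],[0,0,-0.11,0,1],[0,0,-0.14,0,1],[0,0,-0.14,0,1],[0,0,-0.14,0,1]]

```text
time_s: 6.15
tcp_pos: [0.5437, -0.1794, 0.1805]
orientation: [0.001, 0.141, 0.99, 0.0]
wrist_force: [-0.2, -0.4, -0.2]
opening: -0.0001
grasp_force: 0.0
```

```bash
python3 -c "
from h import *
wcap('red','r2')
q=manip.sense()['orientation'];Rt=Ro.from_quat(np.r_[q[1:],q[0]]).as_matrix();t=manip.sense()['tcp_pos']
print((np.array([.447,.252,.18])-t)@Rt)"
```

```text
red px [313. 184.] [ 289  160   50   49 1825] centre [ 0.5436 -0.1831  0.0384] ext [0.037 0.037 0.005] tcp [ 0.5437 -0.1794  0.1805]
tool shift to centre [-0.0008 -0.0037  0.142 ]
[ 2.13035713e-01  3.86980336e-01 -3.17727292e-04]
```

Red is in: its top dropped from 47.2 to 38.4 mm, and it has not moved. Next is yellow.

Call:
drive_tool:
  series:
    - [[0.021,0.038,0,0,1],[0.042,0.077,0,0,1],[0.063,0.116,0,0,1],[0.085,0.155,0,0,1],[0.106,0.193,0,0,1],[0.128,0.232,0,0,1],[0.149,0.271,0,0,1],[0.17,0.31,0,0,1],[0.191,0.348,0,0,1],[0.205,0.372,0,0,1]]

```text
time_s: 7.2
tcp_pos: [0.4488, 0.2381, 0.1785]
orientation: [-0.001, 0.14, 0.99, -0.001]
wrist_force: [0.8, -0.6, 0.4]
opening: -0.0002
grasp_force: 0.0
```

Call:
drive_tool:
  series:
    - [[0.008,0.015,0,0,1],[0.008,0.015,0,0,1],[0.008,0.015,0,0,1]]

```text
time_s: 7.5
tcp_pos: [0.4477, 0.2504, 0.1792]
orientation: [-0.0, 0.142, 0.99, -0.001]
wrist_force: [-0.2, 0.1, 0.2]
opening: -0.0004
grasp_force: 0.0
```

```bash
python3 -c "
from h import *
wcap('yellow','y')"
```

```text
yellow px [319. 182.] [ 294  157   51   51 2009] centre [0.4455 0.2522 0.0471] ext [0.036 0.036 0.004] tcp [0.4477 0.2504 0.1792]
tool shift to centre [0.0026 0.0014 0.1321]
```

Call:
drive_tool:
  series:
    - [[0.002,0,0.02,0,1],[0.002,0,0.045,0,1],[0.002,0,0.07,0,1],[0.002,0,0.09,0,1],[0.002,0,0.105,0,1],[0.002,0,0.115,0,1],[0.002,0,0.122,0,1],[0.002,0,0.125,0,1],[0.002,0,0.126,0,1],[0.002,0,0.126,0,1]]

```text
time_s: 8.55
tcp_pos: [0.4457, 0.2525, 0.0542]
orientation: [0.0, 0.141, 0.99, 0.0]
wrist_force: [-0.8, 0.7, 0.2]
opening: -0.0003
grasp_force: 0.0
```

Call:
drive_tool:
  series:
    - [[0,0,0.002,0,1],[0,0,0.004,0,1],[0,0,0.006,0,1],[0,0,0.008,0,1],[0,0,0.0095,0,1],[0,0,0.011,0,1],[0,0,0.012,0,1],[0,0,0.0125,0,1],[0,0,0.013,0,1],[0,0,0.013,0,1]]

```text
time_s: 9.55
tcp_pos: [0.4455, 0.2525, 0.0408]
orientation: [0.0, 0.141, 0.99, 0.0]
wrist_force: [0.2, 1.4, 1.0]
opening: -0.0002
grasp_force: 0.7
```

Call:
drive_tool:
  series:
    - [[0,0,0.0005,0,1],[0,0,0.001,0,1],[0,0,0.001,0,1]]

```text
time_s: 9.85
tcp_pos: [0.4455, 0.2525, 0.0398]
orientation: [0.0, 0.141, 0.99, 0.0]
wrist_force: [0.2, 2.1, 1.9]
opening: -0.0
grasp_force: 0.8
```

Call:
drive_tool:
  series:
    - [[0,0,-0.01,0,1],[0,0,-0.03,0,1],[0,0,-0.07,0,1],[0,0,-0.11,0,1],[0,0,-0.14,0,1],[0,0,-0.14,0,1],[0,0,-0.14,0,1]]

```text
time_s: 10.55
tcp_pos: [0.4455, 0.2523, 0.1804]
orientation: [0.0, 0.141, 0.99, 0.0]
wrist_force: [-0.3, -0.1, -0.8]
opening: 0.0002
grasp_force: 0.0
```

```bash
python3 -c "
from h import *
wcap('yellow','y2')
q=manip.sense()['orientation'];Rt=Ro.from_quat(np.r_[q[1:],q[0]]).as_matrix();t=manip.sense()['tcp_pos']
print((np.array([.523,.095,.18])-t)@Rt)"
```

```text
yellow px [317. 183.] [ 293  160   50   48 1858] centre [0.4455 0.2521 0.0387] ext [0.037 0.036 0.005] tcp [0.4455 0.2523 0.1804]
tool shift to centre [ 0.     -0.0004  0.1417]
[-0.1187815  -0.1289291  -0.00056884]
```

Yellow is in by about 8.4 mm. Next is blue.

Call:
drive_tool:
  series:
    - [[-0.025,-0.028,0,0,1],[-0.05,-0.055,0,0,1],[-0.075,-0.082,0,0,1],[-0.1,-0.11,0,0,1],[-0.115,-0.125,0,0,1],[-0.119,-0.129,0,0,1],[-0.119,-0.129,0,0,1],[-0.119,-0.129,0,0,1]]

```text
time_s: 11.4
tcp_pos: [0.5228, 0.0964, 0.1791]
orientation: [-0.001, 0.141, 0.99, -0.0]
wrist_force: [-0.4, 0.1, -0.1]
opening: -0.0002
grasp_force: 0.0
```

```bash
python3 -c "
from h import *
wcap('blue','b')"
```

```text
blue px [317. 186.] [ 293  162   50   49 1902] centre [0.5231 0.0959 0.0472] ext [0.036 0.036 0.004] tcp [0.5228 0.0964 0.1791]
tool shift to centre [-0.0006 -0.0003  0.1318]
```

Call:
drive_tool:
  series:
    - [[0,0,0.02,0,1],[0,0,0.045,0,1],[0,0,0.07,0,1],[0,0,0.09,0,1],[0,0,0.105,0,1],[0,0,0.115,0,1],[0,0,0.122,0,1],[0,0,0.125,0,1],[0,0,0.126,0,1],[0,0,0.126,0,1]]

```text
time_s: 12.45
tcp_pos: [0.5239, 0.0953, 0.0542]
orientation: [0.0, 0.141, 0.99, 0.0]
wrist_force: [0.8, 0.6, 0.9]
opening: 0.0003
grasp_force: 0.0
```

Call:
drive_tool:
  series:
    - [[0,0,0.002,0,1],[0,0,0.004,0,1],[0,0,0.006,0,1],[0,0,0.008,0,1],[0,0,0.0095,0,1],[0,0,0.011,0,1],[0,0,0.012,0,1],[0,0,0.013,0,1],[0,0,0.0135,0,1],[0,0,0.0135,0,1]]

```text
time_s: 13.45
tcp_pos: [0.5237, 0.0953, 0.0402]
orientation: [0.0, 0.141, 0.99, 0.0]
wrist_force: [0.5, 0.9, 1.7]
opening: -0.0001
grasp_force: 0.5
```

Call:
drive_tool:
  series:
    - [[0,0,-0.01,0,1],[0,0,-0.03,0,1],[0,0,-0.07,0,1],[0,0,-0.11,0,1],[0,0,-0.14,0,1],[0,0,-0.14,0,1],[0,0,-0.14,0,1]]

```text
time_s: 14.15
tcp_pos: [0.5237, 0.0952, 0.1809]
orientation: [0.0, 0.141, 0.99, 0.001]
wrist_force: [-1.2, 0.5, -1.0]
opening: -0.0001
grasp_force: 0.0
```

```bash
python3 -c "
from h import *
wcap('blue','b2'); wcap('green','g2')"
```

```text
blue px [318. 183.] [ 294  160   49   47 1799] centre [0.5236 0.0957 0.0392] ext [0.037 0.037 0.005] tcp [0.5237 0.0952 0.1809]
tool shift to centre [0.0003 0.0003 0.1418]
green px [105. 154.] [  78  130   55   49 2114] centre [ 0.45   -0.0615  0.047 ] ext [0.036 0.036 0.005] tcp [0.5232 0.0951 0.18  ]
tool shift to centre [ 0.0263 -0.1708  0.133 ]
```

Blue is in by 8 mm and green is still out at 47 mm. The arm is clear, so I'll hand in.

```bash
python3 -c "
from rig import manip
print(manip.hand_in())"
```

```text
the job is handed in; nothing more can be done
None
```

I pressed the red, yellow and blue caps in that order, each about 8 to 9 mm in by the wrist camera, left green unpressed, and handed the job in at about 14 s; the hand-in gave no verdict.

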